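# Push a mosaic sample carrier home under the spring clip

### The job

On the clip jig, press the tail of the spring clip down with one fingertip and keep it down while the other fingertip pushes the sample carrier standing in the jig's mouth fully home under the clip, until its upright lip is flush against the ends of both rails. Then let the clip come down on the carrier and take the hand away. Nothing is to be lifted, and everything else on the table stays where it is.

Things in the scene. Friction and masses are not known exactly. Their poses are not given: they have to be found in the camera images.
- jig: Clip jig fixed to the table (place and yaw vary): plywood block 80 (x) x 124 (y) x 16 high, deck top at z = 16. Origin on the table; the block reaches y = -52 to +72. The clip's tail points to -y; the carrier is pushed along -y. Low curbs 6 high stand on the deck at x = +-34 to 38, y = 36 to 72. Sizes in mm.
- rail_ends (a point): Point on the deck midway between the ends of the jig's two aluminium rails (jig x = 0, y = 36, z = 16). The rails, 7 wide and 19 high above the deck, inner faces at x = +-23, run from y = -8 to y = 36; their end faces at y = 36 stop the carrier's lip. Axes as the jig's. Sizes in mm.
- clip (a joint): Opening angle (rad) of the sprung steel clip, a see-saw between the rails. 0 = closed (its spring returns it): jaw underside 1 mm above the deck, blocking the carrier. Pressing the tail down raises the jaw: 5 mm above the deck at 0.19 (so it rests on a carrier), 10 mm at 0.40; hard stop at 0.60. Spring torque 0.04 N m at 0, 0.12 N m at 0.4, i.e. about 5 N on the tail.
- clip_axle (a point): Middle of the clip's axle, which runs along the jig's x axis (jig x = 0, y = 0, z = 30). The jaw, a bar 24 long (x) and 5 thick, is on its +y side at jig y = 20 (24 at most when open). Axes as the jig's. Sizes in mm.
- clip_tail (a point): Point on the top face of the clip's tail, 25 from the axle; moves with the clip. The tail is a flat plate 26 wide (jig x), 7 to 42 from the axle towards jig -y. At rest it rises outward by 0.3 rad and this point is 39 above the table; at angle 0.4 it slopes down outward by 0.1 rad and the point is 29 above the table. Sizes in mm.
- carrier: Loose white sample carrier, about 80 g: flat plate 42 wide (x), 5 thick, from y = 0 to -24, with an upright lip 62 wide, 24 high, at y = 0 to +4. Origin on the underside at the middle of the lip's inner face. It starts on the deck, plate between the rails pointing to the clip, axes near the jig's, origin at jig y = 51 to 56; fully home at jig y = 36. Sizes in mm.
- spare_carrier: Bystander: another carrier of the same shape, standing on the table apart from the jig. Leave alone. Sizes in mm.
- glue: Bystander: white glue bottle, 44 diameter, 115 high, origin at the centre of its base. Sizes in mm.
- jar: Bystander: closed jar of red glass, 52 diameter, 55 high, origin at the centre of its base. Sizes in mm.
- cup: Bystander: white plastic cup, 72 diameter, 85 high, origin at the centre of its base. Sizes in mm.
- dish: Bystander: small clear bowl, 68 diameter, 22 high, origin at the centre of its base. Sizes in mm.
- lid_black: Bystander: round black cap lying flat, 60 diameter, 14 high, origin at the centre of its underside. Sizes in mm.
- spatula: Bystander: small spatula 150 long lying along its own x axis, handle towards -x. Sizes in mm.
There are look-alikes about, which are no part of the job. Leave any blue or yellow look-alike of the carrier alone.

How it is judged (in metres and radians):
On the way, in this order (a step that is already met when the one before it is completed fails the run):
1. the clip is pressed open (over 0.20 rad) while the carrier is still outside (value of joint clip above 0.2 rad and y of carrier in the frame of jig above 0.045 m), for 0.1 s.
2. the carrier is home against the rail ends while the clip is still held open (value of joint clip above 0.205 rad and y of carrier in the frame of jig below 0.039 m), for 0.1 s.
At the end, for the whole second after the job is handed in: The carrier lies flat on the deck with its lip within 3 mm of the rail ends and square to them within 0.08 rad, the clip has been let go and rests on the carrier's plate (angle 0.14 to 0.22 rad), all at rest (y of carrier in the frame of jig between 0.033 and 0.039 m and angle between the y axis of carrier and the y axis of jig, either way round below 0.08 rad and z of carrier in the frame of jig below 0.018 m and angle between carrier's own z axis and vertical below 0.06 rad and value of joint clip between 0.14 and 0.22 rad and linear speed of carrier below 0.02 m/s); the robot touches nothing.
It fails at once if the carrier is lifted (more than 8 mm) or tipped (more than 0.3 rad) (z of carrier in the frame of jig above 0.024 m or angle between carrier's own z axis and vertical above 0.3 rad).
It fails at once if a bystander is moved by more than 20 mm (distance of any of spare_carrier, glue, jar, cup, dish, lid_black, spatula from where it was at the start of the episode above 0.02 m).
It also fails if it takes over 35 s, if anything falls off the work surface, if the arm or the gripper's body presses on something with over 40 N, if the wrist force passes 120 N, or if a joint passes its speed limit or range.

### The arm

A 6-joint arm with a two-finger parallel gripper is mounted at the origin on the work surface. World frame = base frame: x ahead of the robot, y to its left, z up, the work surface at z = 0. Lengths are in m, angles in degrees, forces in N, time in s.
With the tool pointing down it reaches from about 0.375 to 0.75 m from the base axis. Payload 9 kg.
Tool frame: the origin (TCP) lies where the fingers leave the gripper's body, on its centre line; the fingertips stand 73 mm ahead of it and the grasp point (between the pads) lies 54 mm ahead of it (robot.tip_reach is the distance from the TCP to the fingertips, in m); z points along the fingers, y is the line along which they close (so a half turn about z gives the same grasp; the last joint's range is limited). The gripper opens to 85 mm and grips with 20 to 120 N. Pads are 22 mm wide; open, the fingers measure 114 mm over their backs; the gripper's body (76 mm by 85 mm) begins 54 mm behind the grasp point. The pads swing forward as they close: fully open they stand 13 mm farther back than shut.
Start: joints at [52.672, 5.964, 5.575, 89.605, 0, 77.527], TCP at [0.252, 0.544, 0.304] pointing down, gripper open.
Joint ranges: [-171.21, 171.21], [-48.23, 106.86], [-62.78, 66.21], [-105.2, 120.99], [-86.42, 89.51], [-180, 180]. Speed limits (degrees/s): [127.2, 127.2, 147.25, 180, 180, 180].

### API

Orientations are given as [roll, pitch, yaw] about the fixed x, y, z axes, in that order (R = Rz(yaw) Ry(pitch) Rx(roll)).
In Python, from plant import robot gives the robot as it stands. Calls block until the motion is done:
- robot.move_pose(position, orientation): joint-space move of the TCP to a pose.
- robot.line_to(position, vel=0.15, rotation=None, guard=None): straight line of the TCP; rotation=None keeps the orientation; vel is the mean speed in m/s. With guard (N) it stops when the force on the tool has changed by that much, and returns True; else False.
- robot.goto_joints(angles): joint-space move.
- robot.set_gripper(opening): finger opening in m; the grip force is fixed at half the most; returns when the fingers have stopped.
- robot.pause(seconds).
- robot.ik(position, orientation): joint angles nearest the present ones, or None.
- robot.observe(): the state.
- robot.grab_frame(name): name is "side" or "top" or "wrist"; returns the picture (480x640x3 uint8, blue, green, red); there is no depth.
- robot.get_calibration(name): a dict with "vertical_fov" (degrees; the focal length in pixels is half the picture's height over the tangent of half this angle, whatever the lens; pixels are square), "cx", "cy" (the principal point, pixels), "k1" (the pictures are not rectified: a ray, as slopes to the right and down, at radius r is drawn at 1 + k1 r^2 times it, then the intrinsics apply), "rvec" (rotation vector, rad) and "tvec" (3), from world to camera coordinates, as OpenCV has them. Camera axes: x right, y down, z forward; pixel columns grow to the right and rows downward; lengths in m; the calibration is good to about 2 mm. A picture is of the moment at which its call begins: read the wrist's pose just before it. get_calibration takes no time and is no camera call; for the wrist camera it gives the pose at the moment of the call.
A pose or a line that the arm cannot do raises robot.IKError and nothing moves.
- robot.job_done(): hands the job in; it is judged then, once.
The state is a dict: "time": time; "q": joint angles; "qvel": joint speeds; "joint_torque": joint torques, N m; "tool_pos": TCP position; "tcp_rot": TCP orientation; "ft_force": force on the tool from outside, world axes, zero at the start; "torque": the same for the moment, N m; "gripper_width": finger opening in m; "gripper_force": force on a finger pad.
Only numpy, scipy, OpenCV 4.12 (cv2) and the standard library are available. Lean on these libraries where they do the work, as an engineer would, in place of code of your own. Each camera call takes 0.05 s, during which the arm holds its last target. There are 200 camera calls.

## Working session

There is one attempt and no reset: what is moved stays moved. The work goes in short steps, each a Python script; the robot and the scene stay as the last script left them, time stands still between calls to the robot, and variables do not carry over. Pictures are saved under pics/ and viewed, at most 10 in all, crops included, and the job is handed in when it is done.

```bash
ls; mkdir -p pics; python3 - <<'E'
from plant import robot
import cv2
for n in("top","side"):
    im=robot.grab_frame(n); cv2.imwrite(f"pics/{n}0.png",im); print(n,robot.get_calibration(n))
print(robot.observe()["time"],robot.tip_reach)
E
```

```text
pics
top {'vertical_fov': 44.31421294773367, 'cx': 331.97159132559204, 'cy': 237.15949370260026, 'k1': -0.1441766084065398, 'rvec': array([ 2.14438516, -2.14356301,  0.22521612]), 'tvec': array([0.02936497, 0.565774  , 0.8202436 ])}
side {'vertical_fov': 43.66053987075932, 'cx': 323.006803120396, 'cy': 243.07783619816726, 'k1': -0.14793106687662713, 'rvec': array([ 2.02655119, -0.76238607,  0.43337857]), 'tvec': array([-0.39019403,  0.25599223,  0.59087237])}
0.1 0.0726
```

View pics/top0.png

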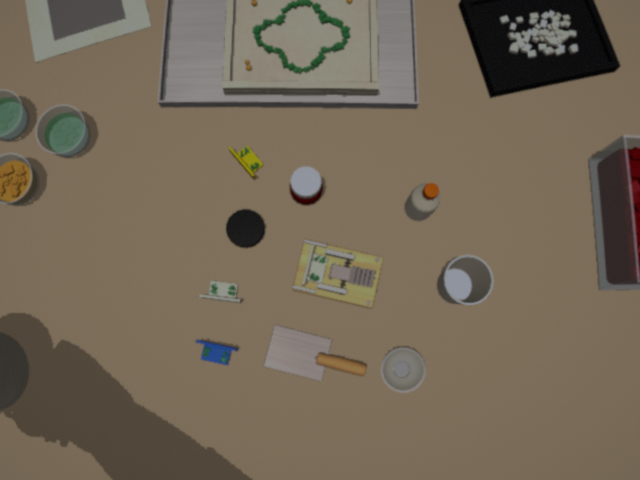

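View pics/side0.png

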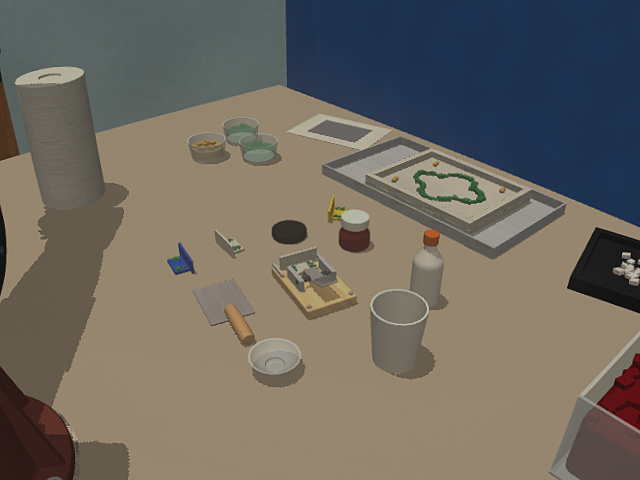

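The top view shows the jig at (338,274). Its tail points right (365,277) and the carrier is at the left, in the mouth.

Carrier candidates in the top view:
- White, in the jig mouth, at (315,265)
- White spare on the table, at (222,291)
- Blue, at (216,352)
- Yellow, at (247,160)

The one in the jig mouth matches the description, so I choose that.

```bash
cat > h.py <<'E'
import numpy as np, cv2
from plant import robot
from scipy.spatial.transform import Rotation as Ro
def ray(c,px):
    f=240/np.tan(np.radians(c["vertical_fov"])/2)
    K=np.array([[f,0,c["cx"]],[0,f,c["cy"]],[0,0,1.]])
    u=cv2.undistortPoints(np.array(px,float).reshape(-1,1,2),K,np.array([c["k1"],0,0,0]))[:,0]
    # exact model: drawn = r(1+k1 r^2) -> same as OpenCV k1
    R=cv2.Rodrigues(c["rvec"])[0]; o=-R.T@c["tvec"]
    return o,np.c_[u,np.ones(len(u))]@R
def onplane(c,px,z):
    o,d=ray(c,px); return o+d*((z-o[2])/d[:,2])[:,None]
def project(c,P):
    f=240/np.tan(np.radians(c["vertical_fov"])/2)
    K=np.array([[f,0,c["cx"]],[0,f,c["cy"]],[0,0,1.]])
    return cv2.projectPoints(np.array(P,float).reshape(-1,1,3),c["rvec"],c["tvec"],K,np.array([c["k1"],0,0,0]))[0][:,0]
E
python3 - <<'E'
from h import *
np.set_printoptions(precision=4,suppress=True)
c=robot.get_calibration("top")
P=onplane(c,[(303,241),(382,252),(374,306),(294,291)],.016)
print(P,P.mean(0)); d=(P[0]+P[3]-P[1]-P[2]); yaw=np.degrees(np.arctan2(d[1],d[0])); print("jig +y dir",yaw)
for n,p,z in[("glue",(428,200),.05),("jar",(306,172),.055),("cup",(468,280),.085)]: print(n,onplane(c,[p],z))
o=robot.observe(); print(o["tool_pos"],o["tcp_rot"])
w=robot.get_calibration("wrist"); R=cv2.Rodrigues(w["rvec"])[0]; print("wristcam",w["vertical_fov"],-R.T@w["tvec"],R)
m=P.mean(0)
for s in(90,-90):
  y=yaw-90
  for k in (0,180):
    q=robot.ik([m[0],m[1],.30],[180,0,y+k]); print(k,y+k,q)
    print(robot.ik([m[0],m[1],.09],[180,0,y+k]))
  break
E
```

```text
[[ 0.5656  0.0728  0.016 ]
 [ 0.5489 -0.0482  0.016 ]
 [ 0.4664 -0.0348  0.016 ]
 [ 0.4891  0.086   0.016 ]] [0.5175 0.019  0.016 ]
jig +y dir 80.74238929692355
glue [[ 0.623  -0.1153  0.05  ]]
jar [[0.6637 0.0684 0.055 ]]
cup [[ 0.4983 -0.1623  0.085 ]]
[0.2521 0.5443 0.3032] [-179.9338   -0.0129  155.1436]
wristcam 62.68088708436452 [0.1765 0.5782 0.373 ] [[ 0.4205  0.9073 -0.0008]
 [ 0.8596 -0.3981  0.3202]
 [ 0.2902 -0.1353 -0.9473]]
0 -9.257610703076452 [-12.3958  -8.4605  -9.0671  89.3933   0.     176.8618]
[-12.3958  -3.9334 -26.9333  67.0001   0.     176.8618]
180 170.74238929692353 [-12.3958  -8.4605  -9.0671  89.3933   0.      -3.1382]
[-12.3958  -3.9334 -26.9333  67.0001   0.      -3.1382]
```

```bash
python3 - <<'E'
from h import *
robot.move_pose([.5175,.019,.22],[180,0,170.74])
o=robot.observe(); print(o["tool_pos"],o["tcp_rot"],o["time"],o["gripper_width"])
w=robot.get_calibration("wrist"); im=robot.grab_frame("wrist"); np.save("w1.npy",w,allow_pickle=True)
cv2.imwrite("pics/w1.png",im)
E
```

```text
[0.51757379 0.01963775 0.22016653] [1.79993966e+02 1.27714789e-02 1.70787232e+02] 2.2333 0.08550734019089795
```

View pics/w1.png

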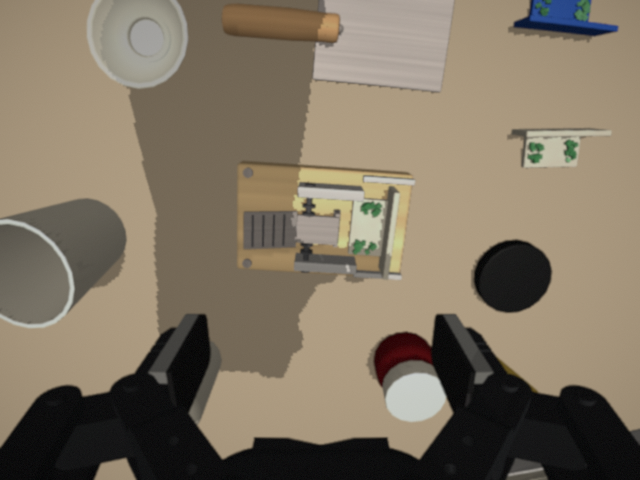

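The wrist view shows the tail (ribbed) at (270,230), the jaw at (320,230), the white carrier plate at (368,227) and its lip running from (394,190) to (386,278). Next I'll enlarge a crop to read the edges.

```bash
python3 - <<'E'
import cv2
im=cv2.imread("pics/w1.png")[150:290,225:425]
cv2.imwrite("pics/w1c.png",cv2.resize(im,None,fx=4,fy=4,interpolation=cv2.INTER_CUBIC))
E
```

```text
(no output)
```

View pics/w1c.png

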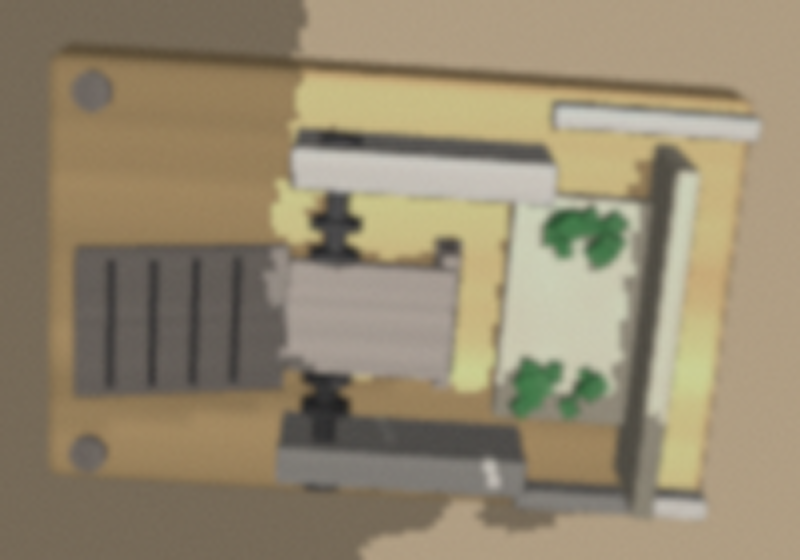

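```bash
python3 - <<'E'
from h import *
np.set_printoptions(precision=4,suppress=True)
w=np.load("w1.npy",allow_pickle=True).item()
L=[((52,57),(-40,-52,16)),((52,470),(40,-52,16)),((740,97),(-40,72,16)),((295,147),(-30,-8,35)),((292,187),(-23,-8,35)),((553,203),(-23,36,35)),((283,450),(23,-8,35)),((523,458),(23,36,35)),((522,492),(30,36,35))]
W=np.array([onplane(w,[(p[0]/4+225,p[1]/4+150)],j[2]/1000)[0] for p,j in L])
J=np.array([j for _,j in L])/1000.
a=J[:,:2]-J[:,:2].mean(0); b=W[:,:2]-W[:,:2].mean(0)
R,_=Ro.align_vectors(np.c_[b,0*b[:,:1]],np.c_[a,0*a[:,:1]])
yaw=R.as_euler("xyz")[2]; Rm=R.as_matrix()[:2,:2]
t=W[:,:2].mean(0)-Rm@J[:,:2].mean(0)
print("jig",t,np.degrees(yaw)); print((W[:,:2]-(J[:,:2]@Rm.T+t))*1000)
np.save("jig.npy",[*t,yaw])
for p in[(698,170),(655,510),(678,168),(635,512)]:
    print("lip",(onplane(w,[(p[0]/4+225,p[1]/4+150)],.040)[0,:2]-t)@Rm*1000)
for p in[(75,245),(77,395)]:
    print("tail",(onplane(w,[(p[0]/4+225,p[1]/4+150)],.044)[0,:2]-t)@Rm*1000)
E
```

```text
jig [0.5137 0.0105] -12.677055099877135
[[ 0.9539  0.9792]
 [-1.3458  1.0873]
 [-0.1789 -2.7557]
 [ 0.4708  0.7527]
 [ 0.1474  0.618 ]
 [ 0.067  -0.1131]
 [ 1.0651  0.8287]
 [-0.3727 -0.9559]
 [-0.8068 -0.4412]]
lip [-30.9714  58.2365]
lip [29.1944 58.2061]
lip [-31.0905  54.951 ]
lip [29.7728 54.7631]
tail [-13.4519 -41.5865]
tail [ 12.3844 -41.2926]
```

```bash
cat >> h.py <<'E'
try:
    jx,jy,ja=np.load("jig.npy")
    RJ=np.array([[np.cos(ja),-np.sin(ja)],[np.sin(ja),np.cos(ja)]])
    ROT=[180,0,np.degrees(ja)+180]
except Exception: pass
def P(y,z,x=0.): return [*(np.array([jx,jy])+RJ@[x,y]),z]
def F():
    o=robot.observe(); f=np.array(o["ft_force"]); return np.r_[f[:2]@RJ,f[2]],o
def tool():
    o=robot.observe(); p=np.array(o["tool_pos"]); return np.r_[(p[:2]-[jx,jy])@RJ,p[2]]
E
python3 - <<'E'
from h import *
np.set_printoptions(precision=4,suppress=True)
robot.move_pose(P(.0195,.135),ROT); robot.pause(.2)
f0,o=F(); np.save("f0.npy",f0); print(f0,o["time"],o["gripper_width"])
for z in np.arange(.121,.088,-.003):
    robot.line_to(P(.0195,z),vel=.05); robot.pause(.1)
    f,o=F(); print(tool()*1000,f-f0,round(o["time"],2))
    if f[2]-f0[2]>2.5: break
cv2.imwrite("pics/s1.png",cv2.resize(robot.grab_frame("side")[190:340,230:430],None,fx=4,fy=4,interpolation=2))
E
```

```text
[-0.4416  0.3709  0.3629] 2.9167 0.08543542308799312
[ -0.0146  19.4954 121.0071] [ 0.1924 -1.1279 -0.334 ] 3.45
[  0.007   19.5035 118.0002] [ 1.0349 -0.199  -1.0827] 3.8
[ -0.0249  19.4914 114.9646] [ 0.4353  0.643  -1.3637] 4.15
[ -0.0243  19.4715 111.941 ] [ 0.4173 -1.486  -0.597 ] 4.5
[ -0.0311  19.4985 108.953 ] [ 0.31   -0.3263 -0.4157] 4.85
[ -0.021   19.5029 105.9776] [ 0.1442 -0.4527  0.081 ] 5.2
[ -0.0428  19.4894 102.9451] [ 1.0313 -0.3007 -0.9295] 5.55
[  0.0638  19.5712 100.0978] [ 1.0006 -0.2785  0.3362] 5.9
[ 0.1005 19.5093 97.0969] [ 1.4692 -0.6507  1.2697] 6.25
[ 0.0743 19.4633 94.0723] [ 1.5772 -2.0337  2.124 ] 6.6
[ 0.0585 19.4313 91.065 ] [ 0.642  -2.0728  1.9277] 6.95
```

View pics/s1.png

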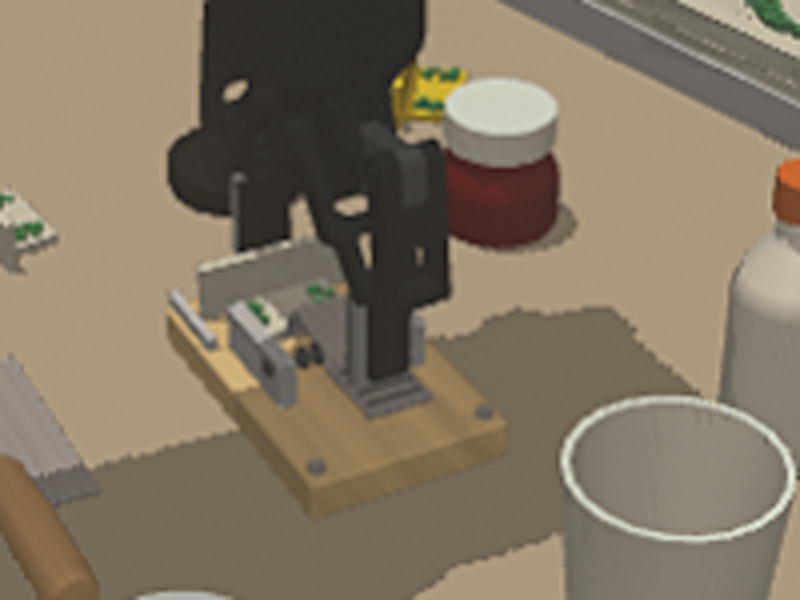

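The side view shows the finger pressing the tail, the jaw raised, and the other finger standing behind the lip. Next I'll close in small steps while the hand follows, so the tail finger stays in place.

```bash
cat >> h.py <<'E'
L=.0575
def reach(s): return .0595+L*(np.sqrt(1-(.64-(.0425-s)/L)**2)-.768)
E
python3 - <<'E'
from h import *
np.set_printoptions(precision=4,suppress=True)
f0=np.load("f0.npy")
robot.line_to(P(.0195,.0885),vel=.05)
for s in np.array([.0405,.0385,.0365,.0345]):
    robot.set_gripper(2*s); w=robot.observe()["gripper_width"]/2
    robot.line_to(P(w-.023,.029+reach(w)),vel=.05); robot.pause(.1)
    f,o=F(); print(w*2000,tool()*1000,f-f0,o["gripper_force"],round(o["time"],2))
    if abs(f[1]-f0[1])>8 or f[2]-f0[2]>9: break
cv2.imwrite("pics/s2.png",cv2.resize(robot.grab_frame("side")[190:340,230:430],None,fx=4,fy=4,interpolation=2))
E
```

```text
80.82550770570434 [-0.0818 17.5813 90.2582] [-0.2248  1.3597  5.5196] 2.3658175655873492 7.83
77.24683570700516 [-0.1074 15.6864 91.4867] [0.6642 1.1485 4.3297] 2.4074777879286557 8.39
72.87932604121087 [-0.0016 13.385  92.9647] [-1.0947  0.2823  4.3572] 2.3651899496326223 8.96
69.61218843630027 [-0.0025 11.789  93.9877] [0.0288 1.3578 4.897 ] 2.436231031897478 9.53
```

View pics/s2.png

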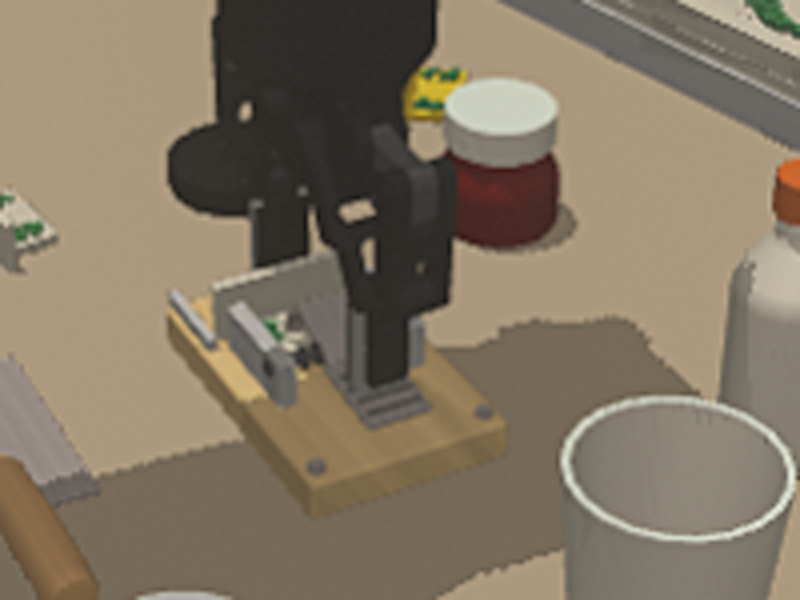

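The carrier is sliding in square with the clip held open, and the force on the tail stays at about 4.5 N. I'll continue until it is home.

```bash
python3 - <<'E'
from h import *
np.set_printoptions(precision=4,suppress=True)
f0=np.load("f0.npy")
def rep(): 
    f,o=F(); print(round(o["gripper_width"]*1000,2),tool()*1000,f-f0,round(o["time"],2)); return f-f0
for s in [.0327,.0320]:
    robot.set_gripper(2*s); w=robot.observe()["gripper_width"]/2
    z=.029+reach(w); robot.line_to(P(w-.023,z),vel=.05); robot.pause(.1)
    f=rep()
    if f[1]>8: break
y=tool()[1]
for i in range(8):
    if f[1]>7: break
    y-=.0007; robot.line_to(P(y,z),vel=.03); robot.pause(.15); f=rep()
robot.pause(.2); rep()
cv2.imwrite("pics/s3.png",cv2.resize(robot.grab_frame("side")[190:340,230:430],None,fx=4,fy=4,interpolation=2))
E
```

```text
65.45 [ 0.027   9.6147 95.1424] [-0.2463 -0.2715  4.9258] 10.14
64.32 [ 0.0378  9.05   95.4897] [0.494  1.1255 4.1879] 10.71
63.93 [ 0.0173  8.5737 95.4535] [1.3519 3.3919 4.6171] 11.11
63.84 [ 0.0313  8.385  95.4852] [0.7019 8.8638 4.3005] 11.51
64.0 [ 0.0027  8.3856 95.4558] [1.4114 7.5353 3.5737] 11.71
```

View pics/s3.png

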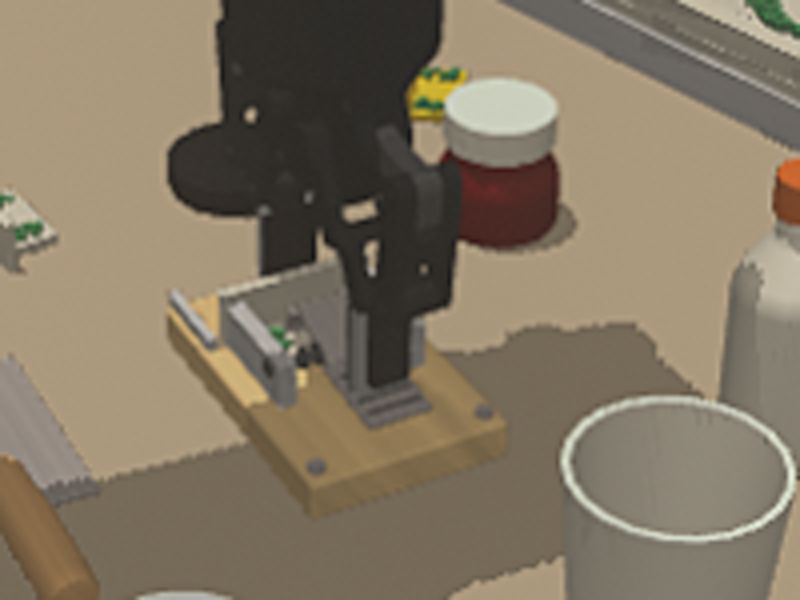

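The picture shows the lip flush on the rail ends. The force against the stop is about 8 N, and the push finger's face is at jig y ≈ 40.4. Now I'll back off, release and look.

```bash
python3 - <<'E'
from h import *
np.set_printoptions(precision=4,suppress=True)
t=tool(); robot.line_to(P(t[1]+.0015,t[2]),vel=.03)
robot.line_to(P(t[1]+.0015,t[2]+.02),vel=.04)
robot.line_to(P(t[1]+.0015,.22),vel=.15); robot.pause(.2)
w=robot.get_calibration("wrist"); im=robot.grab_frame("wrist"); np.save("w2.npy",w,allow_pickle=True); cv2.imwrite("pics/w2.png",im)
c=project(w,[P(.01,.02)])[0].astype(int); print(c,robot.observe()["time"])
x0,y0=c[0]-100,max(c[1]-75,0); print(x0,y0)
cv2.imwrite("pics/w2c.png",cv2.resize(im[y0:y0+150,x0:x0+200],None,fx=4,fy=4,interpolation=2))
E
```

```text
[321 229] 13.7583
221 154
```

View pics/w2c.png

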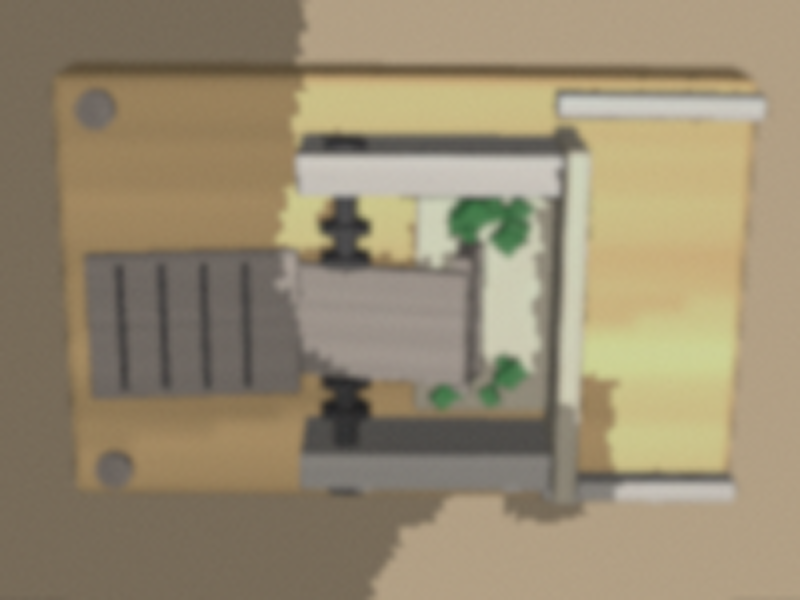

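The crop shows the lip at crop x ≈ 570, against both rail ends and square to them. The jaw rests on the plate at (470,320), and the hand is clear.

```bash
python3 -c "
from plant import robot
print(robot.job_done())"
```

```text
the job is handed in; nothing more can be done
None
```

The carrier is home: its lip sits square against both rail ends, the clip is down on its plate, and the hand is clear. I handed the job in just after 13.8 s on the robot's clock; the judge's verdict was not shown.

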